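# Dock the interval timer and count its dial to six

## Robot

A 6-joint arm with a two-finger parallel gripper is mounted at the origin on a cart in front of the work surface, level with it; the furniture and walls round the work are solid. World frame = base frame: x ahead of the robot, y to its left, z up, the work surface at z = 0. Lengths are in m, angles in degrees, forces in N, time in s.
With the tool pointing down it reaches from about 0.3 to 0.75 m from the base axis. Payload 8.5 kg.
Tool frame: the origin (TCP) lies at the very end of the fingers, on their centre line; the grasp point (between the pads) lies env.pinch_z behind it (env.pinch_z is the distance from the TCP to the grasp point, in m); z points along the fingers, y is the line along which they close (so a half turn about z gives the same grasp; the last joint's range is limited). The gripper opens to 85 mm and grips with 20 to 120 N. Pads are 22 mm wide; open, the fingers measure 114 mm over their backs; the gripper's body (76 mm by 85 mm) begins 54 mm behind the grasp point. The pads swing forward as they close: fully open they stand 13 mm farther back than shut.
Start: joints at [50.976, 21.807, 74.336, -0, 83.858, -12.336], TCP at [0.247, 0.491, 0.231] pointing down, gripper open.
Joint ranges: [-178.18, 178.18], [-50.72, 133.34], [12.68, 142.11], [-81.47, 261.47], [9.98, 163.14], [-165.26, 165.26]. Speed limits (degrees/s): [136.94, 136.94, 180, 180, 180, 180].

## Interface

Orientations are given as a 3x3 rotation matrix whose columns are the frame's x, y, z axes.
In Python, from rig import telemetry, get_image, env gives the robot as it stands. The module is installed in compiled form; this text tells all that it offers.
- The arm moves only by the tool apply_moves, never from a script. Its argument "series" is a list of rows, each a list of 7 numbers: the shift along the tool's x, y, z in mm, then the turn, a rotation vector about the tool's x, y, z in degrees, then the opening, from 0 (shut) to 1 (fully open). A call has 1 to 12 rows; each row shifts and turns the commanded pose from where the row before left it, along the tool's axes as they then stand; what a row does not reach is not made up. A row lasts 1/8 s, in which the tool goes at most 62.5 mm and 10.7 degrees, less where a joint would pass 70% of its speed; a pose out of reach is approached as far as the arm can. A call with a gripper value outside its range is refused whole. The fingers move at their own pace and stop on an object; "grip_force" is the grip in N (left out, the last holds). Time passes only in rows, so rows that do not move let the fingers close. It gives the time, the measured TCP pose, the force, the opening and the grip force at its end, in the units of the state.
- telemetry.observe(): the state, without advancing time (a new reading comes with each control period).
- get_image(name): name is "scene" or "top"; returns a dict with "frame" (384x512x3 uint8, red, green, blue), "z_map" (384x512 float32, m along the optical axis (not along the pixel's ray), 0 where there is no reading), "vertical_fov" (degrees; the focal length in pixels is half the picture's height over the tangent of half this angle, whatever the lens; pixels are square), "cx", "cy" (the principal point, pixels), "dist" ([k1, k2, p1, p2, k3] as OpenCV has them; the pictures are not rectified), "eye" and "attitude" of the camera in the world. Camera axes: x right, y up, looking along -z (the intrinsics and any distortion apply to the point x, -y, -z); pixel columns grow to the right and rows downward; lengths in m; the calibration is good to about 2 mm. A picture is of the moment at which its call begins.
- env.close_job(): hands the job in; it is judged then, once.
The state is a dict: "time_s": time; "q": joint angles; "qvel": joint speeds; "joint_efforts": joint torques, N m; "position": TCP position; "tool_rot": TCP orientation; "ft_force": force on the tool from outside, world axes, zero at the start; "wrist_torque": the same for the moment, N m; "grip_width": finger opening in m; "gripper_force": force on a finger pad.
Only numpy, scipy, OpenCV 4.12 (cv2) and the standard library are available. Lean on these libraries where they do the work, as an engineer would, in place of code of your own. Each camera call takes 0.05 s, during which the arm holds its last target. There are 200 camera calls.

## Task

Take the interval timer by its black grip, keep it upright, set it fully down in its charging cradle with its battery end at the green contact end, and let go. Then take it by its red dial, turn the dial back anticlockwise to the stop at the red dot, and from there turn it clockwise exactly six clicks to the green dot, never going on past the sixth click. Leave the timer flat in its cradle and do not move the tape roll, carton or cassettes beside it.

Things in the scene. Friction and masses are not known exactly. Their poses are not given: they have to be found in the camera images.
- timer: The loose interval timer, starting upright on the desk: a box 130 (x) x 60 (y) x 40 mm high, 0.35 to 0.5 kg. Origin: centre of its underside, z up, x from the white dial half (-x) to the grey, heavier battery half with brass contacts (+x). Its weight centre lies about 30 mm from the rib's centre, towards the dial. Its yaw starts within 45 degrees of the cradle's.
- timer_grip (a point): Centre of the black grip rib on the timer's battery half: 41 mm to +x of the timer's origin and 53 mm above its underside. The rib is 34 mm long (x), 28 mm wide (y) and stands 26 mm above the box, its top 66 mm above the timer's underside: pinch it from above across y. Axes are the timer's.
- dial_centre (a point): Centre of the red round knurled dial, half-way up it, 38 mm to -x of the timer's origin and 54 mm above its underside (axes are the timer's and do not turn with the dial). The dial is 44 mm across, spans 41 to 67 mm above the underside, has a white pointer line on its top and turns about the vertical. Between its edge and the rib are 40 mm.
- dial (a joint): Dial angle, rad, growing clockwise seen from above; 0 at the anticlockwise stop (pointer at the red dot). It clicks to rest every 0.419 rad (24 degrees), with about 0.13 N m over each ridge, and when let go springs to the nearest rest. Six clicks (2.513) is the green dot, at the end away from the rib. Starts 2 or 3 clicks from the stop.
- cradle: Black charging cradle fixed to the desk, an open tray, outside 150 (x) x 80 mm (y). Origin: centre of its underside, z up. The contact end, with brass contacts and a green block outside, is at +x. The seated timer has its axes along the cradle's: rib 41 mm to +x and dial 38 mm to -x of the centre. It keeps the timer from turning with the dial, save some degrees of play.
- cradle_floor (a point): Centre of the cradle's pocket floor, 6 mm above the desk, where the timer's underside comes to rest. The pocket is 138 x 68 mm (4 mm play all round the timer); its walls are 6 mm thick, 22 mm high above the desk, with lips flared outward up to about 28 mm.
- tape_roll: Bystander: roll of masking tape lying flat, 53 mm across, 18 mm high; origin at the centre of its underside. Leave it alone.
- carton: Bystander: black coverslip carton, 128 x 58 x 32 mm; origin at the centre of its underside. Leave it alone.
- cassette_stack: Bystander: rubber-banded stack of white cassettes, 33 x 45 x 34 mm; origin at the centre of its underside. Leave it alone.

How it is judged (in metres and radians):
On the way, in this order (a step that is already met when the one before it is completed fails the run):
1. the timer stands flat in the cradle, battery end at the contacts, and has been let go (x of timer_grip in the frame of cradle between 0.034 and 0.048 m and y of timer_grip in the frame of cradle between -0.008 and 0.008 m and z of timer_grip in the frame of cradle between 0.056 and 0.062 m and x of dial_centre in the frame of cradle between -0.045 and -0.031 m and y of dial_centre in the frame of cradle between -0.008 and 0.008 m and z of dial_centre in the frame of cradle between 0.057 and 0.063 m and contact force between the fingers and timer below 0.2 N), for 0.2 s.
2. with the timer in the cradle, the dial is turned back to its stop (within 0.1 rad) (x of timer_grip in the frame of cradle between 0.034 and 0.048 m and y of timer_grip in the frame of cradle between -0.008 and 0.008 m and z of timer_grip in the frame of cradle between 0.056 and 0.062 m and x of dial_centre in the frame of cradle between -0.045 and -0.031 m and y of dial_centre in the frame of cradle between -0.008 and 0.008 m and z of dial_centre in the frame of cradle between 0.057 and 0.063 m and value of joint dial below 0.1 rad), for 0.1 s.
At the end, for the whole second after the job is handed in: The timer lies flat in the cradle (rib and dial within 7 mm lengthwise and 8 mm sideways of their seated places, heights within 3 mm), battery end at the contact end; the dial rests at the sixth click (2.513 rad, within 0.12 rad); everything is let go and at rest (all of step 1 and value of joint dial between 2.39327 and 2.63327 rad and linear speed of timer below 0.02 m/s and velocity of joint dial between -0.05 and 0.05 rad/s); the robot touches nothing.
It fails at once if the dial goes on past the sixth click (beyond 2.80 rad) (value of joint dial above 2.8 rad).
It fails at once if the timer is tipped by more than 0.6 rad (angle between timer_grip's own z axis and vertical above 0.6 rad).
It fails at once if a bystander is moved by more than 20 mm (distance of any of tape_roll, carton, cassette_stack from where it was at the start of the episode above 0.02 m).
It also fails if it takes over 56 s, if anything falls off the work surface, if the arm or the gripper's body presses on something with over 40 N, if the wrist force passes 120 N, or if a joint passes its speed limit or range.

## Working session

There is one attempt and no reset: what is moved stays moved. The work goes in short steps, Python scripts to look and compute and a tool call to move; the robot and the scene stay as the last step left them, time stands still between calls to the robot, and variables do not carry over. Pictures are saved under pics/ and viewed, at most 10 in all, crops included, and the job is handed in when it is done.

Besides the shell and the picture viewer there is one more tool, called after "Call:" by a JSON object that holds its "op" and its "data", one argument or row to a line. apply_moves: Moves the arm, as the interface text tells. Its arguments: {"type":"object","properties":{"series":{"type":"array"},"grip_force":{"type":"number"}},"required":["series"]}

```bash
mkdir -p pics; cat > h.py <<'E'
import numpy as np, cv2
from rig import telemetry, get_image, env
def grab(n,f=None):
    im=get_image(n)
    if f: cv2.imwrite('pics/'+f,im['frame'][:,:,::-1])
    return im
def K(im):
    f=192/np.tan(np.radians(im['vertical_fov'])/2)
    return np.array([[f,0,im['cx']],[0,f,im['cy']],[0,0,1.]])
def rays(im,px):
    u=cv2.undistortPoints(np.array(px,float).reshape(-1,1,2),K(im),np.array(im['dist'],float)).reshape(-1,2)
    d=np.c_[u[:,0],-u[:,1],-np.ones(len(u))]
    return d@np.array(im['attitude']).T
def onplane(im,px,z):
    d=rays(im,px);e=np.array(im['eye']);return e+d*((z-e[2])/d[:,2])[:,None]
def bydepth(im,px):
    p=np.array(px,int).reshape(-1,2);return np.array(im['eye'])+rays(im,px)*im['z_map'][p[:,1],p[:,0]][:,None]
E
python3 - <<'E'
from h import *
for n in('top','scene'):
    im=grab(n,n+'0.png');print(n,im['eye'],im['vertical_fov'],im['dist'],np.round(im['attitude'],3).tolist())
s=telemetry.observe();print(s['time_s'],s['position'],np.round(s['tool_rot'],3),env.pinch_z,s['grip_width'])
E
```

```text
top [0.43435597 0.36607127 0.90975212] 52.292709245300344 [0.02880734 0.         0.         0.         0.        ] [[0.001, 0.998, -0.069], [-1.0, 0.001, -0.001], [-0.001, 0.069, 0.998]]
scene [ 0.02653209 -0.14975803  0.76589263] 42.54992672917636 [-0.17377604  0.          0.          0.          0.        ] [[0.762, 0.458, -0.458], [-0.648, 0.54, -0.537], [0.001, 0.706, 0.708]]
0.1 [0.24683817 0.49120258 0.23078879] [[-0.893  0.449 -0.001]
 [ 0.449  0.893 -0.001]
 [ 0.    -0.001 -1.   ]] 0.0187 0.08544610177461964
```

View pics/top0.png

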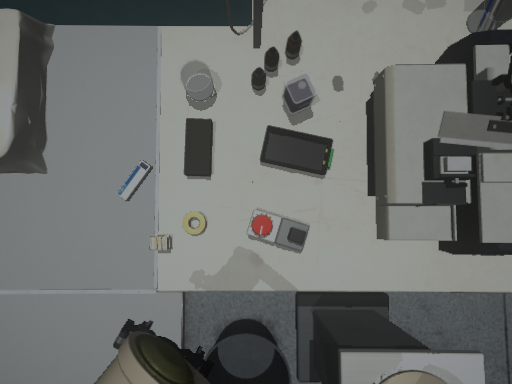

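View pics/scene0.png

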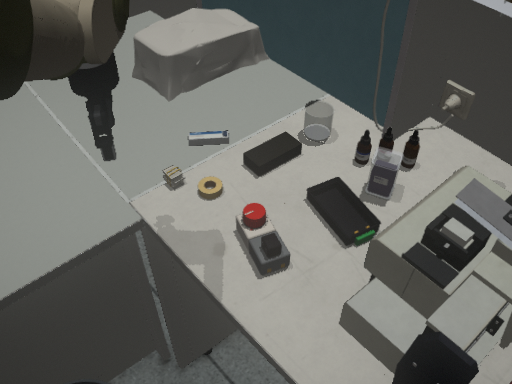

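The top view shows the timer with its dial at about (262,226) and rib at (297,236). The cradle is at (297,150), with its green end at (331,158). The tape roll, carton and cassettes lie to the left. Next I measure the poses.

```bash
cat >> h.py <<'E'
def mask(im,lo,hi,roi):
    hsv=cv2.cvtColor(im['frame'],cv2.COLOR_RGB2HSV);m=cv2.inRange(hsv,np.array(lo),np.array(hi))
    r=np.zeros_like(m);x0,y0,x1,y1=roi;r[y0:y1,x0:x1]=m[y0:y1,x0:x1];return r
def big(m):
    c=max(cv2.findContours(m,cv2.RETR_EXTERNAL,cv2.CHAIN_APPROX_NONE)[0],key=cv2.contourArea)
    return c.reshape(-1,2)
def rect(im,m,z):
    p=onplane(im,big(m),z)[:,:2]*1000
    return cv2.minAreaRect(p.astype(np.float32))
def heights(im,lo,hi,roi):
    x0,y0,x1,y1=roi;g=np.stack(np.meshgrid(np.arange(x0,x1),np.arange(y0,y1)),-1).reshape(-1,2)
    P=bydepth(im,g);return P[(P[:,2]>lo)&(P[:,2]<hi)]
E
python3 - <<'E'
from h import *
t=grab('top')
red=mask(t,(0,120,80),(8,255,255),(235,200,290,245))
print('dial',cv2.minEnclosingCircle((onplane(t,big(red),.067)[:,:2]*1000).astype(np.float32)))
print('rib',rect(t,mask(t,(0,0,0),(180,255,75),(282,222,312,250)),.066))
print('cradle',rect(t,mask(t,(0,0,0),(180,255,75),(255,120,336,182)),.027))
print('green',rect(t,mask(t,(45,100,60),(80,255,255),(320,140,345,175)),.02))
H=heights(t,.055,.08,(235,195,325,260));print('timer tops z',np.percentile(H[:,2],[5,50,95]))
print('box',cv2.minAreaRect((heights(t,.03,.08,(235,195,325,260))[:,:2]*1000).astype(np.float32)))
print('cradle depth',cv2.minAreaRect((heights(t,.018,.035,(250,120,340,182))[:,:2]*1000).astype(np.float32)))
h=heights(t,-.01,.012,(275,140,320,160));print('floor z',np.median(h[:,2]),len(h))
s=grab('scene')
red=mask(s,(0,120,80),(8,255,255),(230,195,275,235))
P=heights(s,.06,.075,(225,195,300,275));print('scene tops',cv2.minAreaRect((P[:,:2]*1000).astype(np.float32)))
def up(im,roi,k,f):
    x0,y0,x1,y1=roi;cv2.imwrite('pics/'+f,cv2.resize(im['frame'][y0:y1,x0:x1,::-1],None,fx=k,fy=k,interpolation=cv2.INTER_CUBIC))
up(t,(235,115,345,260),4,'c1.png')
E
```

```text
dial ((433.85693359375, 338.2103271484375), 22.608407974243164)
rib ((411.03985595703125, 265.24261474609375), (35.87907791137695, 31.827890396118164), 71.70587158203125)
cradle ((604.2664794921875, 257.1861572265625), (157.66885375976562, 85.62152099609375), 77.50950622558594)
green ((588.7310180664062, 180.2958984375), (5.373736381530762, 40.460060119628906), 78.1365737915039)
timer tops z [0.06330053 0.06616755 0.06880439]
box ((424.6014709472656, 303.309326171875), (129.4645538330078, 59.89999008178711), 72.85964965820312)
cradle depth ((605.8333129882812, 256.3846740722656), (161.5306396484375, 84.8956069946289), 77.55941009521484)
floor z 0.005953644452318496 894
scene tops ((426.7466125488281, 301.2740478515625), (119.75460052490234, 42.88648223876953), 78.05014038085938)
```

View pics/c1.png

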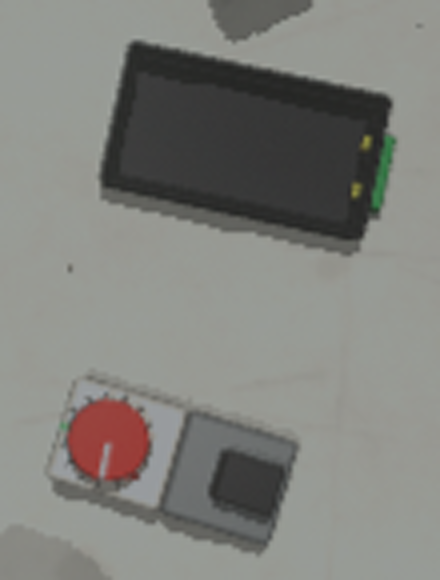

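The crop shows the cradle's green block on its right end and the timer's battery half on its right, so both face the same way. The pointer is at about 2–3 clicks. The timer is at yaw -107.2° with its rib at (411,264). The cradle is at yaw -102.5° with its centre at (605,257).

Call:
{"op": "apply_moves", "data": {
  "series": [
    [-41.4,-20.8,0,0,0,0,1],
    [-41.4,-20.8,0,0,0,0,1],
    [-41.4,-20.8,0,0,0,0,1],
    [-41.4,-20.8,0,0,0,0,1],
    [-41.4,-20.8,0,0,0,0,1],
    [-41.4,-20.8,0,0,0,0,1]
  ],
  "grip_force": 100
}}

```text
time_s: 0.95
position: [0.4136, 0.267, 0.2313]
tool_rot: [[-0.893, 0.449, -0.0], [0.449, 0.893, -0.0], [0.0, -0.0, -1.0]]
ft_force: [0.6, 0.2, 1.2]
grip_width: 0.0853
gripper_force: 0.0
```

Call:
{"op": "apply_moves", "data": {
  "series": [
    [0,0,12,0,0,10,1],
    [0,0,12,0,0,10,1],
    [0,0,12,0,0,10,1],
    [0,0,12,0,0,10,1],
    [0,0,12,0,0,10,1],
    [0,0,12,0,0,10,1],
    [0,0,12,0,0,10,1],
    [0,0,12,0,0,10.5,1],
    [0,0,0,0,0,0,1]
  ]
}}

```text
time_s: 2.08
position: [0.4125, 0.2682, 0.1347]
tool_rot: [[0.294, 0.956, -0.002], [0.956, -0.294, -0.001], [-0.001, -0.002, -1.0]]
ft_force: [-0.2, 0.7, 0.5]
grip_width: 0.0854
gripper_force: 0.0
```

```bash
cat >> h.py <<'E'
def togo(x,y,z,yaw):
    "tool-frame shift (mm) and turn (deg about tool z) to put TCP at x,y,z mm with tool y axis at yaw deg"
    s=telemetry.observe();R=np.array(s['tool_rot']);p=np.array(s['position'])*1000
    a=np.degrees(np.arctan2(R[1,1],R[0,1]))
    print('t',s['time_s'],'pos',p.round(1),'yaw',a.round(1),'R',R.round(3).tolist(),'shift',(R.T@(np.array([x,y,z])-p)).round(1),'turn',round((a-yaw+180)%360-180,1),'w',s['grip_width'],'F',s['gripper_force'],'q6',s['q'][5],'ft',np.round(s['ft_force'],1))
E
python3 -c "
from h import *
togo(412.4,267.9,43,-17.2)"
```

```text
t 2.075 pos [412.5 268.2 134.7] yaw -17.1 R [[0.294, 0.956, -0.002], [0.956, -0.294, -0.001], [-0.001, -0.002, -1.0]] shift [-0.2  0.1 91.7] turn 0.1 w 0.08537604406428245 F 0.0 q6 36.308482899098905 ft [-0.2  0.7  0.5]
```

Call:
{"op": "apply_moves", "data": {
  "series": [
    [0,0,30,0,0,0,0.8],
    [0,0,30,0,0,0,0.7],
    [0,0,20,0,0,0,0.6],
    [0,0,11.7,0,0,0,0.5],
    [0,0,0,0,0,0,0.2],
    [0,0,0,0,0,0,0.0],
    [0,0,0,0,0,0,0.0],
    [0,0,0,0,0,0,0.0],
    [0,0,0,0,0,0,0.0],
    [0,0,0,0,0,0,0.0]
  ],
  "grip_force": 100
}}

```text
time_s: 3.32
position: [0.4129, 0.2683, 0.0438]
tool_rot: [[0.295, 0.955, -0.0], [0.955, -0.295, -0.0], [-0.0, -0.0, -1.0]]
ft_force: [-0.8, -1.5, -1.6]
grip_width: 0.0262
gripper_force: 99.3
```

Call:
{"op": "apply_moves", "data": {
  "series": [
    [0,0,-5,0,0,0,0],
    [0,0,-10,0,0,0,0],
    [0,0,-15,0,0,0,0],
    [0,0,-20,0,0,0,0],
    [0,0,0,0,0,0,0],
    [0,0,0,0,0,0,0]
  ]
}}

```text
time_s: 4.08
position: [0.4126, 0.2682, 0.0933]
tool_rot: [[0.296, 0.955, -0.001], [0.955, -0.296, -0.0], [-0.0, -0.001, -1.0]]
ft_force: [-0.9, -1.2, -4.9]
grip_width: 0.0257
gripper_force: 99.2
```

```bash
python3 - <<'E'
from h import *
togo(0,0,0,0)
t=grab('top');s=grab('scene','s1.png')
red=mask(t,(0,120,80),(8,255,255),(225,190,300,250))
P=bydepth(t,np.argwhere(red)[:,::-1]);print('dial',P.mean(0)*1000,P[:,2].min(),P[:,2].max())
print(cv2.minEnclosingCircle((onplane(t,big(red),P[:,2].mean())[:,:2]*1000).astype(np.float32)))
E
```

```text
t 4.075 pos [412.6 268.2  93.3] yaw -17.2 R [[0.296, 0.955, -0.001], [0.955, -0.296, -0.0], [-0.0, -0.001, -1.0]] shift [-378.1 -314.8   93.5] turn -17.2 w 0.025661183996762676 F 99.19143676757812 q6 36.401780243533004 ft [-0.9 -1.2 -4.9]
dial [435.49792393 341.94852889 125.82764282] 0.08782043978622878 0.9097521196297423
((434.3197937011719, 339.7755126953125), 21.2246036529541)
```

View pics/s1.png

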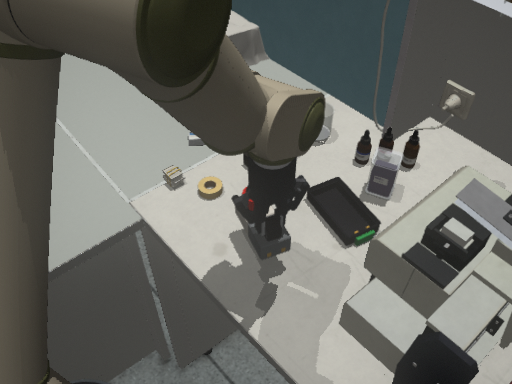

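The timer is lifted. The gripper is over the rib, with the dial visible at (247,197). Next I check that it hangs level and work out the move.

```bash
python3 - <<'E'
from h import *
t=grab('top')
red=mask(t,(0,120,80),(8,255,255),(225,190,300,250))
red=cv2.erode(red,np.ones((3,3)))
P=bydepth(t,np.argwhere(red)[:,::-1]);print('dial',np.median(P,0)*1000)
P=P[abs(P[:,2]-np.median(P[:,2]))<.008]
A=np.c_[P[:,:2]-P[:,:2].mean(0),np.ones(len(P))];c=np.linalg.lstsq(A,P[:,2],rcond=None)[0];print('plane',c, 'slope along +x',c[:2]@[-.296,-.955])
red=mask(t,(0,120,80),(8,255,255),(225,190,300,250))
print(cv2.minEnclosingCircle((onplane(t,big(red),c[2])[:,:2]*1000).astype(np.float32)))
# target: rib grasp 37mm +x of cradle centre
u=np.array([np.cos(np.radians(-102.5)),np.sin(np.radians(-102.5))]);print(np.array([605,257])+37*u)
g=np.array([605,257])+37*u;togo(g[0],g[1],93,-12.5)
E
```

```text
dial [438.28293098 343.19009059 115.94285461]
plane [ 0.00124866 -0.00224246  0.11588425] slope along +x 0.0017719489812738235
((434.3193664550781, 339.4419860839844), 21.493797302246094)
[596.99173428 220.87704774]
t 4.225 pos [412.6 268.2  93. ] yaw -17.2 R [[0.296, 0.955, -0.001], [0.955, -0.296, -0.0], [-0.001, -0.001, -1.0]] shift [  9.3 190.2  -0.2] turn -4.7 w 0.026392195772083748 F 99.19327139854431 q6 36.40051859448903 ft [ 0.2 -0.9 -4.3]
```

Call:
{"op": "apply_moves", "data": {
  "series": [
    [1,15,-5,0,0,0,0],
    [1.5,32,-5,0,0,0,0],
    [1.5,32,0,0,0,0,0],
    [1.5,32,0,0,0,0,0],
    [1.5,32,0,0,0,0,0],
    [1.3,32,0,0,0,0,0],
    [1,15.2,0,0,0,0,0],
    [0,0,0,0,0,-2.4,0],
    [0,0,0,0,0,-2.3,0],
    [0,0,0,0,0,0,0],
    [0,0,0,0,0,0,0]
  ]
}}

```text
time_s: 5.6
position: [0.5977, 0.2207, 0.1035]
tool_rot: [[0.217, 0.976, 0.0], [0.976, -0.217, -0.0], [-0.0, 0.0, -1.0]]
ft_force: [-1.1, -0.8, -3.9]
grip_width: 0.0259
gripper_force: 99.3
```

```bash
python3 - <<'E'
from h import *
togo(597,220.9,49,-12.5)
t=grab('top','t2.png')
red=mask(t,(0,120,80),(8,255,255),(215,110,310,200))
print(cv2.minEnclosingCircle((onplane(t,big(red),telemetry.observe()['position'][2]+.023)[:,:2]*1000).astype(np.float32)))
u=np.array([np.cos(np.radians(-102.5)),np.sin(np.radians(-102.5))]);print('dial target',np.array([605,257])-38*u)
cv2.imwrite('pics/t2c.png',cv2.resize(t['frame'][100:230,220:360,::-1],None,fx=4,fy=4,interpolation=cv2.INTER_CUBIC))
E
```

```text
t 5.6 pos [597.7 220.7 103.5] yaw -12.5 R [[0.217, 0.976, 0.0], [0.976, -0.217, -0.0], [-0.0, 0.0, -1.0]] shift [-0.  -0.7 54.5] turn -0.0 w 0.025908229271724724 F 99.30593848228455 q6 22.18938775969326 ft [-1.1 -0.8 -3.9]
((612.3038330078125, 293.6365966796875), 22.148035049438477)
dial target [613.22470533 294.09924827]
```

View pics/t2c.png

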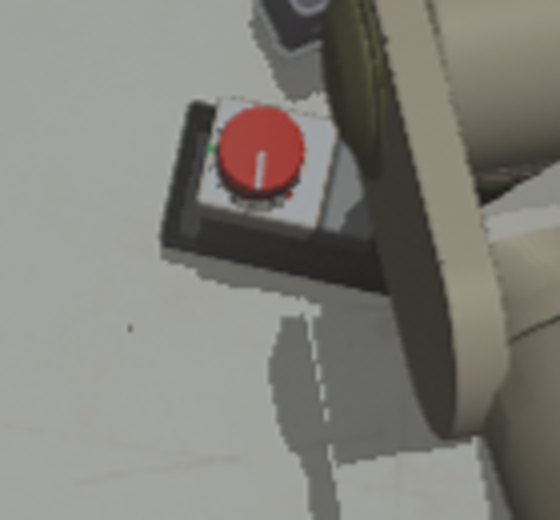

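The timer hangs over the cradle and is aligned to within about 1 mm. Lowering it now.

Call:
{"op": "apply_moves", "data": {
  "series": [
    [0,-0.5,15,0,0,0,0],
    [0,0,15,0,0,0,0],
    [0,0,6,0,0,0,0],
    [0,0,5,0,0,0,0],
    [0,0,4,0,0,0,0],
    [0,0,3,0,0,0,0],
    [0,0,3,0,0,0,0],
    [0,0,1.5,0,0,0,0],
    [0,0,0,0,0,0,0],
    [0,0,0,0,0,0,0]
  ]
}}

```text
time_s: 6.9
position: [0.5969, 0.2211, 0.0513]
tool_rot: [[0.216, 0.976, 0.0], [0.976, -0.216, -0.0], [0.0, 0.0, -1.0]]
ft_force: [-0.7, 0.4, -4.5]
grip_width: 0.0258
gripper_force: 99.4
```

Call:
{"op": "apply_moves", "data": {
  "series": [
    [0,0,1,0,0,0,0],
    [0,0,0.8,0,0,0,0],
    [0,0,0,0,0,0,0]
  ]
}}

```text
time_s: 7.28
position: [0.597, 0.2211, 0.0497]
tool_rot: [[0.216, 0.976, 0.0], [0.976, -0.216, 0.0], [0.0, 0.0, -1.0]]
ft_force: [-1.5, -1.3, 1.0]
grip_width: 0.0259
gripper_force: 99.9
```

Call:
{"op": "apply_moves", "data": {
  "series": [
    [0,0,0,0,0,0,0.4],
    [0,0,0,0,0,0,0.6],
    [0,0,0,0,0,0,0.7],
    [0,0,-10,0,0,0,0.7],
    [0,0,-30,0,0,0,0.7],
    [0,0,-40,0,0,0,0.7],
    [0,0,-40,0,0,0,0.7],
    [0,0,0,0,0,0,0.7]
  ]
}}

```text
time_s: 8.28
position: [0.5981, 0.2214, 0.1736]
tool_rot: [[0.216, 0.976, 0.007], [0.976, -0.216, 0.001], [0.003, 0.007, -1.0]]
ft_force: [-0.1, 0.1, -0.3]
grip_width: 0.0602
gripper_force: 0.0
```

```bash
python3 - <<'E'
from h import *
t=grab('top')
red=mask(t,(0,120,80),(8,255,255),(215,110,310,200))
print(cv2.minEnclosingCircle((onplane(t,big(red),.073)[:,:2]*1000).astype(np.float32)))
red=cv2.erode(red,np.ones((3,3)));P=bydepth(t,np.argwhere(red)[:,::-1]);print(np.median(P,0)*1000)
togo(613,294,160,-12.5)
E
```

```text
((611.6321411132812, 293.6609191894531), 22.165494918823242)
[613.71412589 293.10606337  72.88507185]
t 8.325 pos [597.3 221.2 171.1] yaw -12.5 R [[0.216, 0.976, 0.003], [0.976, -0.216, 0.001], [0.001, 0.003, -1.0]] shift [74.4 -0.4 11.2] turn 0.0 w 0.059874191181862685 F 0.0 q6 22.177806270715124 ft [-0.5 -0.1 -0.4]
```

The dial top is at 73 mm, so the timer is seated. The pointer is about 48° from the stop, which is 2 clicks. Next I grip the dial.

Call:
{"op": "apply_moves", "data": {
  "series": [
    [24,0,0,0,0,0,0.75],
    [25,0,0,0,0,0,0.75],
    [25,-0.8,0,0,0,0,0.75],
    [0,0,40,0,0,0,0.75],
    [0,0,40,0,0,0,0.75],
    [0,0,25,0,0,0,0.75],
    [0,0,16,0,0,0,0.75],
    [0,0,0,0,0,0,0.75]
  ],
  "grip_force": 25
}}

```text
time_s: 9.32
position: [0.6116, 0.2933, 0.0471]
tool_rot: [[0.216, 0.976, -0.002], [0.976, -0.216, -0.001], [-0.001, -0.002, -1.0]]
ft_force: [0.3, -0.5, -0.1]
grip_width: 0.0642
gripper_force: 0.0
```

Call:
{"op": "apply_moves", "data": {
  "series": [
    [0,0,0,0,0,0,0.5],
    [0,0,0,0,0,0,0.3],
    [0,0,0,0,0,0,0.2],
    [0,0,0,0,0,0,0.2],
    [0,0,0,0,0,0,0.2]
  ]
}}

```text
time_s: 9.95
position: [0.6128, 0.2938, 0.0497]
tool_rot: [[0.216, 0.976, 0.003], [0.976, -0.216, 0.001], [0.001, 0.002, -1.0]]
ft_force: [0.3, -0.1, 6.7]
grip_width: 0.0433
gripper_force: 26.2
```

Call:
{"op": "apply_moves", "data": {
  "series": [
    [0,0,-1,0,0,0,0.2],
    [0,0,0,0,0,-7,0.2],
    [0,0,0,0,0,-7,0.2],
    [0,0,0,0,0,-7,0.2],
    [0,0,0,0,0,-7,0.2],
    [0,0,0,0,0,-7,0.2],
    [0,0,0,0,0,-7,0.2],
    [0,0,0,0,0,-7,0.2],
    [0,0,0,0,0,-7,0.2],
    [0,0,0,0,0,0,0.2]
  ]
}}

```text
time_s: 11.2
position: [0.6124, 0.2938, 0.0497]
tool_rot: [[-0.688, 0.726, 0.001], [0.726, 0.688, 0.001], [-0.0, 0.001, -1.0]]
ft_force: [0.9, 2.8, 2.9]
grip_width: 0.0431
gripper_force: 26.2
```

```bash
python3 - <<'E'
from h import *
togo(613,294,160,-12.5);s=telemetry.observe();print(s['wrist_torque'])
t=grab('top','t3.png')
cv2.imwrite('pics/t3c.png',cv2.resize(t['frame'][100:200,220:340,::-1],None,fx=5,fy=5,interpolation=cv2.INTER_CUBIC))
E
```

```text
t 11.2 pos [612.4 293.8  49.7] yaw 43.4 R [[-0.688, 0.726, 0.001], [0.726, 0.688, 0.001], [-0.0, 0.001, -1.0]] shift [  -0.3    0.7 -110.3] turn 55.9 w 0.043102367238256306 F 26.190851032733917 q6 -27.79049356068376 ft [0.9 2.8 2.9]
[ 0.36269446 -0.28209343 -0.13146338]
```

Call:
{"op": "apply_moves", "data": {
  "series": [
    [0,0,0,0,0,-3,0.2],
    [0,0,0,0,0,0,0.2]
  ]
}}

```text
time_s: 11.5
position: [0.6128, 0.2934, 0.0497]
tool_rot: [[-0.723, 0.691, 0.002], [0.691, 0.723, 0.0], [-0.001, 0.001, -1.0]]
ft_force: [4.0, 0.4, 2.5]
grip_width: 0.0433
gripper_force: 26.2
```

```bash
python3 -c "
from h import *
s=telemetry.observe();print(s['wrist_torque'],s['ft_force'])"
```

```text
[ 0.11312188 -0.64076249 -0.6300286 ] [4.02398631 0.37415371 2.5174915 ]
```

The torque rose to 0.63 N m, so the dial is at the stop. I release it and look.

Call:
{"op": "apply_moves", "data": {
  "series": [
    [0,0,0,0,0,0,0.4],
    [0,0,0,0,0,0,0.6],
    [0,0,0,0,0,0,0.72],
    [0,0,-20,0,0,0,0.72],
    [0,0,-40,0,0,0,0.72],
    [-50,-20,-40,0,0,0,0.72],
    [-50,-30,-20,0,0,0,0.72],
    [0,0,0,0,0,0,0.72]
  ]
}}

```text
time_s: 12.5
position: [0.6499, 0.1882, 0.1679]
tool_rot: [[-0.722, 0.692, 0.002], [0.692, 0.722, -0.0], [-0.002, 0.001, -1.0]]
ft_force: [-0.2, 0.6, -0.5]
grip_width: 0.0614
gripper_force: 0.0
```

```bash
cat >> h.py <<'E'
def look(f):
    t=grab('top')
    red=mask(t,(0,120,60),(8,255,255),(215,110,310,200))
    if red.any():
        c,r=cv2.minEnclosingCircle((onplane(t,big(red),.073)[:,:2]*1000).astype(np.float32))
        g=np.argwhere(np.ones((100,120)))[:,::-1]+[220,100]
        P=onplane(t,g,.073)[:,:2]*1000
        hsv=cv2.cvtColor(t['frame'],cv2.COLOR_RGB2HSV);S=hsv[g[:,1],g[:,0],1]
        d=P-np.array(c);k=(np.hypot(*d.T)<17);w=np.clip(150-S[k].astype(float),0,None)
        v=(d[k]*w[:,None]).sum(0)/w.sum();a=np.degrees(np.arctan2(v[1],v[0]))
        print('dial',c,r,'ptr',v,'world',a,'click deg',(221.5-a+180)%360-180)
    cv2.imwrite('pics/'+f,cv2.resize(t['frame'][100:200,220:340,::-1],None,fx=5,fy=5,interpolation=cv2.INTER_CUBIC))
E
python3 -c "
from h import *
look('t4.png');togo(612.5,293.6,50,46.4)"
```

```text
dial (610.4266357421875, 295.33551025390625) 21.657310485839844 ptr [-5.70233714 -7.29951653] world -127.99673320119503 click deg -10.503266798805043
t 12.55 pos [648.8 190.3 166.6] yaw 46.4 R [[-0.724, 0.69, -0.001], [0.69, 0.724, 0.0], [0.0, -0.0, -1.0]] shift [ 97.5  49.7 116.6] turn -0.0 w 0.06178651541797037 F 0.0 q6 -40.026004185771875 ft [-0.8  1.  -0.6]
```

View pics/t4.png

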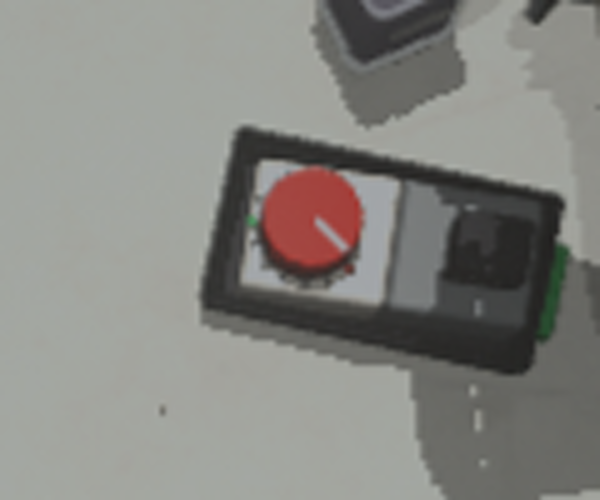

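The pointer lies by the red dot: its tip is at about (345,247) and the dot at (350,268), with the timer skewed slightly by the play. Torque confirmed the stop. Now I regrip and turn clockwise about five clicks first.

Call:
{"op": "apply_moves", "data": {
  "series": [
    [33,16,0,0,0,0,0.72],
    [33,17,0,0,0,0,0.72],
    [33.3,16.7,0,0,0,0,0.72],
    [0,0,40,0,0,0,0.72],
    [0,0,40,0,0,0,0.72],
    [0,0,25,0,0,0,0.72],
    [0,0,10,0,0,0,0.72],
    [0,0,0,0,0,0,0.5],
    [0,0,0,0,0,0,0.3],
    [0,0,0,0,0,0,0.2],
    [0,0,0,0,0,0,0.2],
    [0,0,0,0,0,0,0.2]
  ],
  "grip_force": 35
}}

```text
time_s: 14.05
position: [0.6108, 0.2966, 0.0519]
tool_rot: [[-0.726, 0.688, 0.0], [0.688, 0.726, 0.001], [0.0, 0.001, -1.0]]
ft_force: [-1.9, 4.4, -1.9]
grip_width: 0.0429
gripper_force: 36.1
```

Call:
{"op": "apply_moves", "data": {
  "series": [
    [0,0,0,0,0,7,0.2],
    [0,0,0,0,0,7,0.2],
    [0,0,0,0,0,7,0.2],
    [0,0,0,0,0,7,0.2],
    [0,0,0,0,0,7,0.2],
    [0,0,0,0,0,7,0.2],
    [0,0,0,0,0,7,0.2],
    [0,0,0,0,0,7,0.2],
    [0,0,0,0,0,7,0.2],
    [0,0,0,0,0,0,0.2]
  ]
}}

```text
time_s: 15.3
position: [0.611, 0.2961, 0.0517]
tool_rot: [[0.283, 0.959, 0.0], [0.959, -0.283, 0.0], [0.0, 0.0, -1.0]]
ft_force: [0.0, 1.2, -1.5]
grip_width: 0.0429
gripper_force: 36.4
```

Call:
{"op": "apply_moves", "data": {
  "series": [
    [0,0,0,0,0,7,0.2],
    [0,0,0,0,0,7,0.2],
    [0,0,0,0,0,7,0.2],
    [0,0,0,0,0,7,0.2],
    [0,0,0,0,0,7,0.2],
    [0,0,0,0,0,7,0.2],
    [0,0,0,0,0,7,0.2],
    [0,0,0,0,0,7,0.2],
    [0,0,0,0,0,7,0.2],
    [0,0,0,0,0,0,0.2]
  ]
}}

```text
time_s: 16.55
position: [0.6126, 0.2943, 0.0521]
tool_rot: [[0.983, 0.184, 0.004], [0.184, -0.983, -0.003], [0.003, 0.003, -1.0]]
ft_force: [5.6, -6.4, -1.2]
grip_width: 0.0428
gripper_force: 36.7
```

Call:
{"op": "apply_moves", "data": {
  "series": [
    [0,0,0,0,0,0,0.4],
    [0,0,0,0,0,0,0.6],
    [0,0,0,0,0,0,0.72],
    [0,0,-20,0,0,0,0.72],
    [0,0,-40,0,0,0,0.72],
    [-50,0,-40,0,0,0,0.72],
    [-60,0,-20,0,0,0,0.72],
    [0,0,0,0,0,0,0.72]
  ]
}}

```text
time_s: 17.55
position: [0.5013, 0.2765, 0.1725]
tool_rot: [[0.983, 0.185, 0.001], [0.185, -0.983, 0.0], [0.001, -0.0, -1.0]]
ft_force: [-0.1, -0.2, 0.3]
grip_width: 0.0618
gripper_force: 0.0
```

```bash
python3 -c "
from h import *
look('t5.png');togo(612,294,50,-79.6)"
```

```text
dial (611.314697265625, 294.1666564941406) 20.66895866394043 ptr [-8.80908906  1.92006083] world 167.7039191352542 click deg 53.79608086474579
t 17.6 pos [503.4 276.6 171.8] yaw -79.4 R [[0.983, 0.184, 0.002], [0.184, -0.983, 0.0], [0.002, -0.0, -1.0]] shift [109.7   2.9 121.9] turn 0.2 w 0.06154164139347331 F 0.0 q6 96.37379769765222 ft [ 0.6  0.1 -0.5]
```

View pics/t5.png

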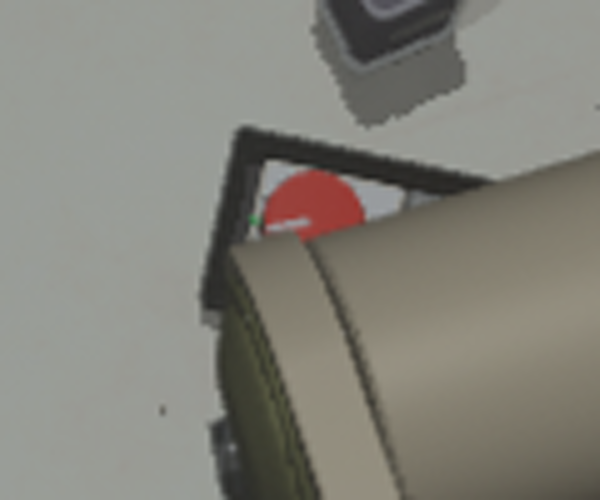

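The pointer goes from (310,222) to (268,230), a world direction of about 101°. That matches the fifth click (expected 101.5°). One more click to go.

Call:
{"op": "apply_moves", "data": {
  "series": [
    [36,1,0,0,0,0,0.72],
    [37,1,0,0,0,0,0.72],
    [37,0.6,0,0,0,0,0.72],
    [0,0,40,0,0,0,0.72],
    [0,0,40,0,0,0,0.72],
    [0,0,25,0,0,0,0.72],
    [0,0,15,0,0,0,0.72],
    [0,0,0,0,0,0,0.5],
    [0,0,0,0,0,0,0.3],
    [0,0,0,0,0,0,0.2],
    [0,0,0,0,0,0,0.2],
    [0,0,0,0,0,0,0.2]
  ]
}}

```text
time_s: 19.1
position: [0.6133, 0.294, 0.0507]
tool_rot: [[0.983, 0.183, 0.0], [0.183, -0.983, 0.0], [0.001, -0.0, -1.0]]
ft_force: [0.1, -0.0, -3.6]
grip_width: 0.0429
gripper_force: 36.8
```

Call:
{"op": "apply_moves", "data": {
  "series": [
    [0,0,0,0,0,5,0.2],
    [0,0,0,0,0,5,0.2],
    [0,0,0,0,0,5,0.2],
    [0,0,0,0,0,5,0.2],
    [0,0,0,0,0,4,0.2],
    [0,0,0,0,0,3,0.2],
    [0,0,0,0,0,0,0.2],
    [0,0,0,0,0,0,0.2]
  ]
}}

```text
time_s: 20.1
position: [0.6133, 0.2939, 0.0505]
tool_rot: [[0.959, -0.283, 0.0], [-0.283, -0.959, -0.0], [0.0, 0.0, -1.0]]
ft_force: [0.5, -0.7, -4.2]
grip_width: 0.0425
gripper_force: 36.8
```

Call:
{"op": "apply_moves", "data": {
  "series": [
    [0,0,0,0,0,0,0.4],
    [0,0,0,0,0,0,0.6],
    [0,0,0,0,0,0,0.72],
    [0,0,-20,0,0,0,0.72],
    [0,0,-40,0,0,0,0.72],
    [20,50,-40,0,0,0,0.72],
    [30,55,-20,0,0,0,0.72],
    [0,0,0,0,0,0,0.72],
    [0,0,0,0,0,0,0.72]
  ]
}}

```text
time_s: 21.22
position: [0.6301, 0.186, 0.1666]
tool_rot: [[0.959, -0.284, -0.0], [-0.284, -0.959, 0.0], [-0.0, -0.0, -1.0]]
ft_force: [-0.2, -0.0, -0.5]
grip_width: 0.0615
gripper_force: 0.0
```

```bash
python3 -c "
from h import *
look('t6.png');togo(612,294,50,-79.6)"
```

```text
dial (609.1612548828125, 295.250732421875) 22.312835693359375 ptr [3.15676218 9.182547  ] world 71.02813214786879 click deg 150.4718678521312
t 21.275 pos [629.9 186.6 166.3] yaw -106.4 R [[0.959, -0.283, -0.001], [-0.283, -0.959, 0.0], [-0.001, 0.0, -1.0]] shift [-47.4 -97.9 116.3] turn -26.8 w 0.061370896779074875 F 0.0 q6 112.63473054041062 ft [-0.3 -0.3  0. ]
```

View pics/t6.png

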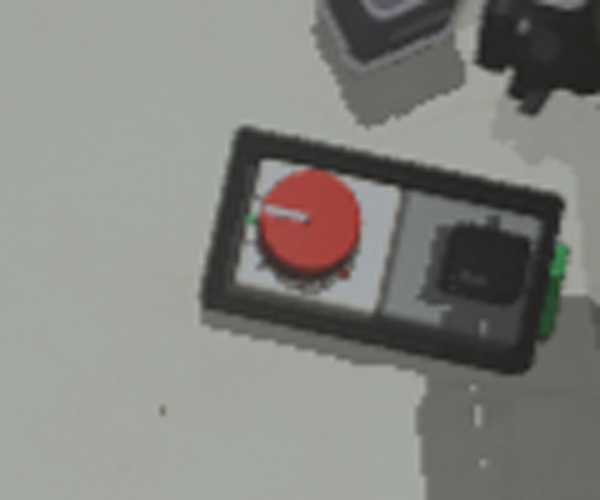

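The pointer runs from (305,217) to (265,210), along the timer's axis to the green dot, so the dial is at the sixth click. I check that the timer is flat, then hand in.

```bash
python3 -c "
from h import *
t=grab('top')
def z(x,y):
    P=bydepth(t,[(i,j) for i in range(x-2,x+3) for j in range(y-2,y+3)]);return np.median(P[:,2])*1000
print('dial',z(283,144),'rib',z(317,153),'grey face',z(220+410//5,100+235//5),z(220+525//5,100+320//5))
s=telemetry.observe();print(s['qvel'],s['time_s'])
print(env.close_job())"
```

```text
dial 72.90066843028976 rib 71.86885928180797 grey face 45.776616703517405 26.994102462474466
[ 0.30039663  0.11445649 -0.16800571 -0.12885539  0.0484064  -0.02214996] 21.325
the job is handed in; nothing more can be done
None
```

The timer is seated flat in its cradle with the battery end at the contacts. The dial went back to its stop and then six clicks clockwise to the green dot, and I handed the job in at 21.3 s; no verdict came back.

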